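Light up a printed gear with the cold-light source

TASK

The blue printed gear lies ready for inspection under the light arm of the white cold-light source. With the fingertips only, press the source's green rocker switch on and push the black aperture lever past its half-open click all the way to the fully open stop, where it must stay. Push gently, do not grip or lift anything, and leave the gear and the other things on the desk where they are.

Things in the scene. Friction and masses are not known exactly. Their poses are not given: they have to be found in the camera images.
- light_source: white case, fixed; 240 mm wide (its y), 130 deep (its x), 71 high; origin: centre of the underside; front faces its -x. The grey panel on top rises at 12 degrees from 52 mm height at the front edge to 71 mm, 30 mm behind the middle; green rocker on its left (+y) half, black lever right of the middle, both where the panel is 61 mm high. A bent light arm 0.15 m high leaves its right side
- lever_grip (a point): centre of the aperture lever's black grip: a ribbed block 13 mm thick along its travel (y), 26 along x, 23 high, from 7 to 30 mm above the panel on a thin stalk, orange line on top. Axes: z square to the panel, y = the source's +y. It slides only along y; -y (to the source's right) opens it. When it is closed the panel left of it is bare for 45 mm
- aperture (a joint): aperture lever position in m: 0 closed (white ring mark), 0.018 half-open click (half disc), 0.036 fully open stop (full disc), the hard end of the slot. A spring detent draws it into the nearest of the three; to leave a notch takes about 9 N, and past the hump it jumps ahead into the next notch
- lever: the aperture lever as a solid, origin on the panel surface under its grip; axes as lever_grip. Plastic: a load over 40 N counts as gripping or forcing it
- rocker_on_end (a point): top of the rocker switch's on end, towards the source's +y, marked with a white bar. The green rocker is 36 mm long along y, 24 mm along x, in a black bezel 46 x 34 mm that stands 4.5 mm above the panel; its pivot lies 10 mm to the right (-y) of this point. Square to the panel, this end stands about 17 mm above the panel when off, 12 mm when on
- rocker (a joint): rocker switch in rad: 0 off, 0.36 on (on end down). It snaps over half-way and stays; about 5 N on the on end does it
- gear_blue: blue printed gear, 52 mm across, 9 mm thick, loose, on the white plate under the lamp head; origin: centre of its underside
- ring_green: yellow-green printed ring, 44 mm across, 10 mm high, loose, right of the source; origin: centre of its underside
- gear_orange: small orange printed gear, 32 mm across, 12 mm thick, loose, right of the plate; origin: centre of its underside
- case_white: white objective storage tube, 35 mm across, 54 mm high, standing loose left of the source; origin: centre of its underside
- tape: roll of tape lying flat, 52 mm across, 19 mm high, loose, left of the source; origin: centre of its underside
- tray_yellow: card tray of yellow specimen slides, 151 x 116 x 25 mm, loose, farther left; origin: centre of its underside

How it is judged (in metres and radians):
At the end, for the whole second after the job is handed in: the rocker switch is on (0.31 rad or more), the aperture lever rests at the fully open stop (34 mm or more of its 36 mm travel) and the blue gear lies within 6 mm of where it was (value of joint rocker above 0.31 rad and value of joint aperture above 0.034 m and distance of gear_blue from where it was at the start of the episode below 0.006 m); the robot touches nothing.
It fails at once if the lever is gripped or forced (more than 40 N between fingers and lever) (contact force between the fingers and lever above 40 N).
It fails at once if the blue gear is moved out of the light (more than 6 mm) (distance of gear_blue from where it was at the start of the episode above 0.006 m).
It fails at once if another loose thing is moved or lifted (more than 15 mm) (distance of any of ring_green, gear_orange, case_white, tape, tray_yellow from where it was at the start of the episode above 0.015 m).
It also fails if it takes over 35 s, if anything falls off the work surface, if the arm or the gripper's body presses on something with over 40 N, if the wrist force passes 120 N, or if a joint passes its speed limit or range.

ROBOT

A 6-joint arm with a two-finger parallel gripper is mounted at the origin on a cart in front of the work surface, level with it; the furniture and walls round the work are solid. World frame = base frame: x ahead of the robot, y to its left, z up, the work surface at z = 0. Lengths are in mm, angles in degrees, forces in N, time in s.
With the tool pointing down it reaches from about 350 to 875 mm from the base axis. Payload 4.2 kg.
Tool frame: the origin (TCP) lies at the very end of the fingers, on their centre line; the grasp point (between the pads) lies 19 mm behind it; z points along the fingers, y is the line along which they close (so a half turn about z gives the same grasp; the last joint's range is limited). The gripper opens to 87 mm and grips with 3 to 60 N. Pads are 19 mm wide; open, the fingers measure 117 mm over their backs; the gripper's body (75 mm by 190 mm) begins 51 mm behind the grasp point.
Start: joints at [-60.527, 22.042, 0.453, 0, -68.411, -14.817], TCP at [158.154, -604.637, 222.55] pointing down, gripper open.
Joint ranges: [-179.83, 179.83], [-69.29, 118.12], [-61.27, 80.66], [-181.25, 117.63], [-171.15, -9.14], [-177.46, 177.46]. Speed limits (degrees/s): [159.86, 159.86, 180, 180, 180, 180].

INTERFACE

Orientations are given as [roll, pitch, yaw] about the fixed x, y, z axes, in that order (R = Rz(yaw) Ry(pitch) Rx(roll)).
In Python, from station import * gives the robot as it stands. The module is installed in compiled form; this text tells all that it offers.
- The arm moves only by the tool carry_out, never from a script. Its argument "rows" is a list of rows, each a list of 7 numbers: the shift along the tool's x, y, z in m, then the turn, a rotation vector about the tool's x, y, z in degrees, then the opening, from 0 (shut) to 1 (fully open). In form: [[tx, ty, tz, wx, wy, wz, jaw], ...]. A call has 1 to 10 rows; each row shifts and turns the commanded pose from where the row before left it, along the tool's axes as they then stand; what a row does not reach is not made up. A row lasts 1/8 s, in which the tool goes at most 62.5 mm and 10.7 degrees, less where a joint would pass 70% of its speed; a pose out of reach is approached as far as the arm can. A call is refused whole if a number of a shift passes 0.0625 or a number of a turn 10.7, either way. A call with a gripper value outside its range is refused whole. The fingers move at their own pace and stop on an object; the grip force is fixed at half the most. Time passes only in rows, so rows that do not move let the fingers close. It gives the time, the measured TCP pose, the force, the opening and the grip force at its end, in the units of the state.
- get_obs(): the state, without advancing time (a new reading comes with each control period).
- grab_frame(name): name is "side" or "top"; returns a dict with "color" (480x640x3 uint8, blue, green, red), "K" (3x3 intrinsics, pixels), "camera_from_world" (4x4, takes a point from world to camera coordinates). Camera axes: x right, y up, looking along -z (the intrinsics and any distortion apply to the point x, -y, -z); pixel columns grow to the right and rows downward; lengths in mm; the calibration is good to about 2 mm. A picture is of the moment at which its call begins. There is no depth.
- sign_off(): hands the job in; it is judged then, once.
The state is a dict: "time_s": time; "qpos": joint angles; "qd": joint speeds; "joint_efforts": joint torques, N m; "tcp_pos": TCP position; "ee_rot": TCP orientation; "contact_force": force on the tool from outside, world axes, zero at the start; "wrist_torque": the same for the moment, N m; "width": finger opening in mm; "grasp_force": force on a finger pad.
Only numpy, scipy, OpenCV 4.12 (cv2) and the standard library are available. Lean on these libraries where they do the work, as an engineer would, in place of code of your own. Each camera call takes 0.05 s, during which the arm holds its last target. There are 200 camera calls.

## Working session

There is one attempt and no reset: what is moved stays moved. The work goes in short steps, Python scripts to look and compute and a tool call to move; the robot and the scene stay as the last step left them, time stands still between calls to the robot, and variables do not carry over. Pictures are saved under pics/ and viewed, at most 10 in all, crops included, and the job is handed in when it is done.

Besides the shell and the picture viewer there is one more tool, called after "Call:" as name([rows], argument=value, ...), one row to a line, values as JSON. carry_out: Moves the arm, as the interface text tells. Its arguments: {"type":"object","properties":{"rows":{"type":"array"}},"required":["rows"]}

```bash
mkdir -p pics; python3 - <<'E'
from station import *
import cv2
for n in("top","side"):
    f=grab_frame(n); cv2.imwrite(f"pics/{n}0.png",f["color"]); print(n,f["K"],f["camera_from_world"], [k for k in f])
o=get_obs(); print(o)
E
```

```text
top [[587.48183922   0.         322.57765229]
 [  0.         587.48183922 246.39819829]
 [  0.           0.           1.        ]] [[ 2.14388458e-03 -9.99993130e-01  3.02382129e-03  2.08278669e+02]
 [ 9.72237986e-01  2.79189157e-03  2.33977573e-01 -5.44139821e+02]
 [-2.33984408e-01  2.43825300e-03  9.72237292e-01 -1.18726327e+03]
 [ 0.00000000e+00  0.00000000e+00  0.00000000e+00  1.00000000e+00]] ['color', 'K', 'camera_from_world']
side [[594.47072321   0.         319.79836275]
 [  0.         594.47072321 235.93292729]
 [  0.           0.           1.        ]] [[-9.98076378e-01  6.06920114e-02 -1.26500544e-02  4.98405263e+02]
 [-3.34523605e-02 -3.55426091e-01  9.34105580e-01  9.25514628e+00]
 [ 5.21965871e-02  9.32731887e-01  3.56772676e-01 -1.74143563e+03]
 [ 0.00000000e+00  0.00000000e+00  0.00000000e+00  1.00000000e+00]] ['color', 'K', 'camera_from_world']
{'time_s': 0.1, 'qpos': array([-6.05275245e+01,  2.20868474e+01,  3.89746623e-01, -2.35595509e-02,
       -6.84101470e+01, -1.48159084e+01]), 'qd': array([-0.0530221 , -0.1077688 ,  0.17061703,  0.2001549 , -0.01579338,
       -0.03205136]), 'joint_efforts': array([-4.97059136e-04, -3.91688633e+01,  1.87935859e+01,  4.23189059e+00,
        1.35082612e-02, -6.47961974e-05]), 'tcp_pos': array([ 158.01834158, -604.16480628,  221.58295213]), 'ee_rot': array([ 1.79890719e+02, -6.26259229e-03, -1.65352116e+02]), 'contact_force': array([-0.15409402,  0.3279269 ,  0.73063989]), 'wrist_torque': array([-0.03030188,  0.07115386,  0.06500413]), 'grasp_force': 0.0, 'width': 86.85215700254935}
```

View pics/top0.png

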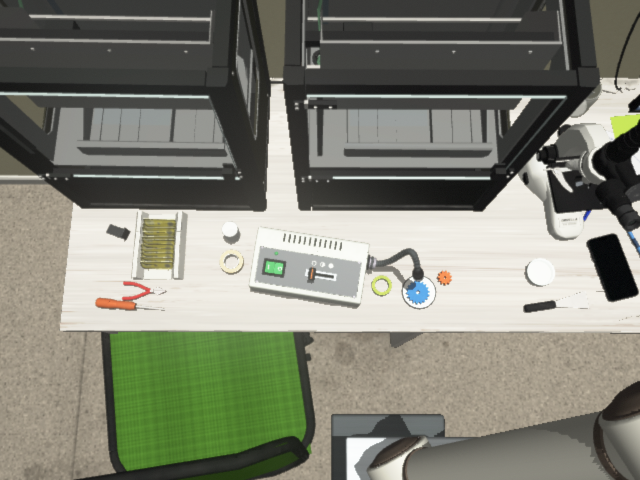

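View pics/side0.png

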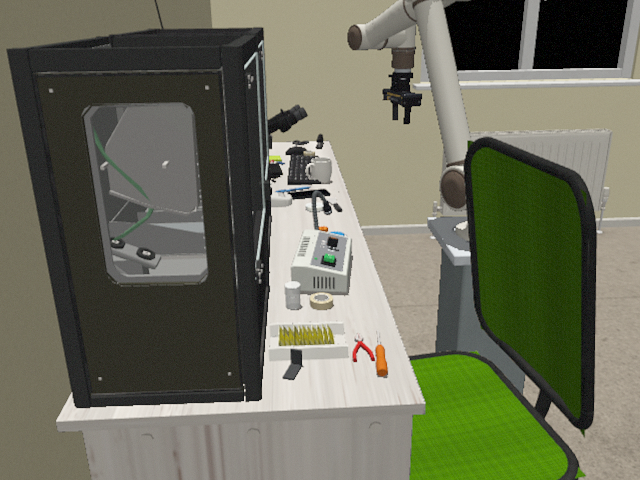

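The top view shows the source at about (310,265), with the rocker at (274,268) and the lever at about (313,274). The gear is at (417,291). In the side view the rocker is at (329,259) and the lever at (332,242). I'll zoom in on both.

```bash
python3 - <<'E'
import cv2,numpy as np
a=cv2.imread("pics/top0.png")[220:310,240:380]; b=cv2.imread("pics/side0.png")[220:300,280:365]
a=cv2.resize(a,None,fx=5,fy=5,interpolation=cv2.INTER_CUBIC)
cv2.imwrite("pics/a.png",a)
cv2.imwrite("pics/b.png",cv2.resize(b,None,fx=7,fy=7,interpolation=cv2.INTER_CUBIC))
E
```

```text
(no output)
```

View pics/a.png

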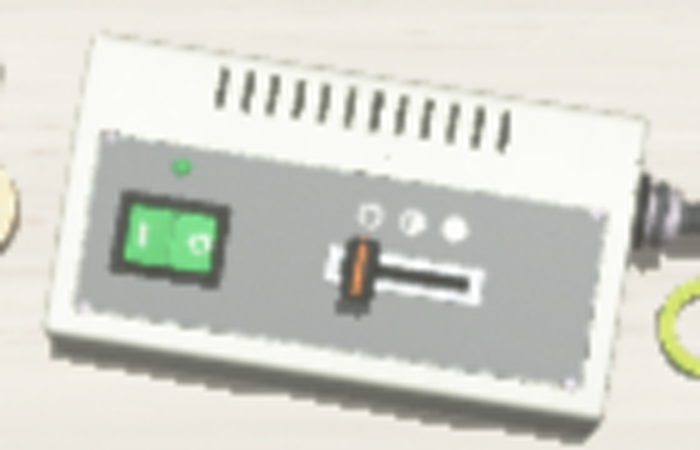

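View pics/b.png

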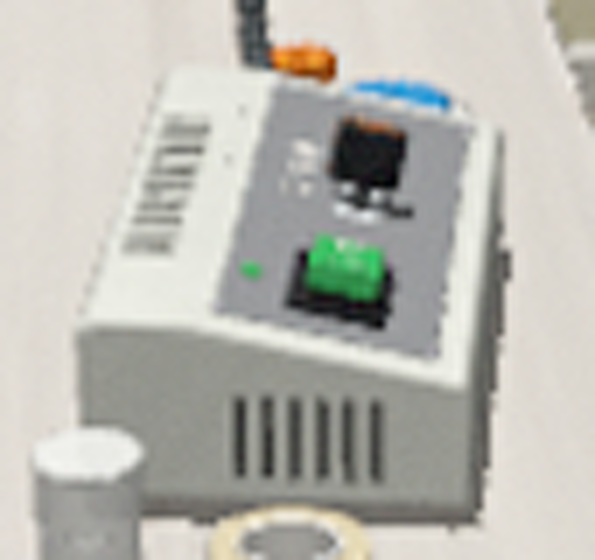

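The crops show the lever at the closed end. Its orange line is at crop (357,266) in the top view. The rocker's "I" is at (142,235), and the source corners are clear. Next I'll fit the source pose from both views.

```bash
cat > h.py <<'E'
import numpy as np
from scipy.spatial.transform import Rotation as R
CAM={}
def load():
    from station import grab_frame
    return {n:grab_frame(n) for n in("top","side")}
def proj(f,P):
    P=np.atleast_2d(P); c=P@f["camera_from_world"][:3,:3].T+f["camera_from_world"][:3,3]
    q=np.c_[c[:,0],-c[:,1],-c[:,2]]@f["K"].T
    return q[:,:2]/q[:,2:]
def ray(f,uv):
    T=f["camera_from_world"]; d=np.linalg.inv(f["K"])@[*uv,1]; d=T[:3,:3].T@[d[0],-d[1],-d[2]]
    return -T[:3,:3].T@T[:3,3], d
def atz(f,uv,z):
    o,d=ray(f,uv); return o+d*(z-o[2])/d[2]
E
python3 - <<'E'
from h import *
from scipy.optimize import least_squares
F=load()
t=lambda u,v:((u+.5)/5-.5+240,(v+.5)/5-.5+220); s=lambda u,v:((u+.5)/7-.5+280,(v+.5)/7-.5+220)
L=np.array([[65,120,71],[65,-120,71],[-65,-120,52],[-65,120,52]])
T=np.array([t(97,35),t(648,118),t(600,415),t(50,332)])
S=np.array([s(80,325),s(498,125),s(462,385)]);SL=L[[0,2,3]]
def W(p,L): return R.from_euler('z',p[2]).apply(L)+[p[0],p[1],0]
for w in(0,1):
  r=least_squares(lambda p:np.r_[(proj(F["top"],W(p,L))-T).ravel(),w*(proj(F["side"],W(p,SL))-S).ravel()],[480,200,-.15])
  print(r.x[:2],np.degrees(r.x[2]),r.fun.round(1))
p=r.x
n=R.from_euler('z',p[2])
def tri(a,b):
    A=[];B=[]
    for f,uv in((F["top"],a),(F["side"],b)):
        o,d=ray(f,uv);d/=np.linalg.norm(d);M=np.eye(3)-np.outer(d,d);A.append(M);B.append(M@o)
    return np.linalg.lstsq(np.vstack(A),np.hstack(B),rcond=None)[0]
for nm,q in (("lever top",tri(t(358,266),s(372,124))),("lever z91",atz(F["top"],t(358,266),90)),("I z77",atz(F["top"],t(142,235),77)),("rocker centre z74",atz(F["top"],t(175,238),74)),
  ("gear",atz(F["top"],(417,291),9)),("lamp",atz(F["top"],(418,274),150)),("tape",atz(F["top"],(231,262),19)),("case",atz(F["top"],(230,227),54)),("ring",atz(F["top"],(382,286),10))):
    print(nm,q.round(1),"local",n.inv().apply(q-[p[0],p[1],0]).round(1))
E
```

```text
[504.96794787 237.91497157] -8.667340048513319 [-0.6 -1.   0.6 -0.9  1.1  1.2 -1.2  0.5 -0.  -0.   0.  -0.   0.  -0. ]
[505.36598075 238.09936563] -8.67967537603047 [-0.6 -1.2  0.5 -1.   1.1  1.  -1.3  0.3 -0.9 -0.7  0.5 -0.6  1.2 -0.2]
lever top [480.7 233.   92.4] local [-23.7  -8.7  92.4]
lever z91 [481.3 233.1  90. ] local [-23.   -8.6  90. ]
I z77 [496.8 323.6  77. ] local [-21.4  83.3  77. ]
rocker centre z74 [496.2 310.1  74. ] local [-20.   69.8  74. ]
gear [457.1   2.7   9. ] local [ -12.2 -240.     9. ]
lamp [467.9  22.8 150. ] local [  -4.5 -218.5  150. ]
tape [518.7 410.4  19. ] local [-12.8 172.3  19. ]
case [588.7 410.1  54. ] local [ 56.4 182.6  54. ]
ring [467.8  79.2  10. ] local [ -13.1 -162.8   10. ]
```

Source origin is at (505, 238) with yaw −8.7°. I'll turn the tool so its x axis points along the source's −y and shut the fingers.

Call:
carry_out([
  [0,0,-0.005,0,0,-9.5,0],
  [0,0,-0.005,0,0,-9.5,0],
  [0,0,0,0,0,-9.5,0],
  [0,0,0,0,0,-9.5,0],
  [0,0,0,0,0,-9.5,0],
  [0,0,0,0,0,-9.5,0],
  [0,0,0,0,0,-9.5,0],
])

```text
time_s: 1.08
tcp_pos: [158.1, -604.5, 232.2]
ee_rot: [180.0, 0.0, -98.5]
contact_force: [0.6, -0.2, 0.0]
width: 25.1
grasp_force: 0.0
```

Call:
carry_out([
  [-0.044,-0.018,0,0,0,0,0],
  [-0.044,-0.018,0,0,0,0,0],
  [-0.044,-0.018,0,0,0,0,0],
  [-0.044,-0.018,0,0,0,0,0],
  [-0.044,-0.018,0,0,0,0,0],
  [-0.044,-0.018,0,0,0,0,0],
  [-0.044,-0.018,0,0,0,0,0],
  [-0.044,-0.018,0,0,0,0,0],
  [-0.044,-0.018,0,0,0,0,0],
  [-0.044,-0.018,0,0,0,0,0],
])

```text
time_s: 2.33
tcp_pos: [404.2, -196.1, 232.7]
ee_rot: [-180.0, 0.0, -98.8]
contact_force: [0.4, -0.7, -0.3]
width: 0.1
grasp_force: 0.0
```

Call:
carry_out([
  [-0.053,-0.001,0,0,0,0,0],
  [-0.053,-0.001,0,0,0,0,0],
  [-0.053,-0.001,0,0,0,0,0],
  [-0.053,-0.001,0,0,0,0,0],
  [-0.053,-0.001,0,0,0,0,0],
  [-0.053,-0.001,0,0,0,0,0],
  [-0.053,-0.001,0,0,0,0,0],
  [-0.053,-0.001,0,0,0,0,0],
  [-0.053,-0.001,0,0,0,0,0],
  [-0.051,-0.002,0,0,0,0,0],
])

```text
time_s: 3.58
tcp_pos: [495.6, 324.3, 232.4]
ee_rot: [180.0, -0.0, -98.8]
contact_force: [0.8, 0.5, 0.6]
width: -0.0
grasp_force: 0.0
```

Call:
carry_out([
  [0,0,0.04,0,0,0,0],
  [0,0,0.04,0,0,0,0],
  [0,0,0.03,0,0,0,0],
  [0,0,0.02,0,0,0,0],
  [0,0,0,0,0,0,0],
  [0,0,0,0,0,0,0],
])

```text
time_s: 4.32
tcp_pos: [496.3, 322.9, 103.5]
ee_rot: [-179.9, 0.1, -98.8]
contact_force: [0.1, 0.1, 1.7]
width: 0.3
grasp_force: 0.0
```

```bash
python3 - <<'E'
from h import *
import cv2
F=load(); o=__import__("station").get_obs(); print(o["time_s"],o["tcp_pos"],o["ee_rot"])
a=F["top"]["color"][215:315,235:385]; b=F["side"]["color"][200:300,270:370]
cv2.imwrite("pics/c.png",np.hstack([cv2.resize(a,(480,320),interpolation=2),cv2.resize(b,(320,320),interpolation=2)]))
E
```

```text
4.425 [496.32289563 323.06781556 103.87087073] [-1.79912882e+02  1.14475861e-01 -9.88362482e+01]
```

View pics/c.png

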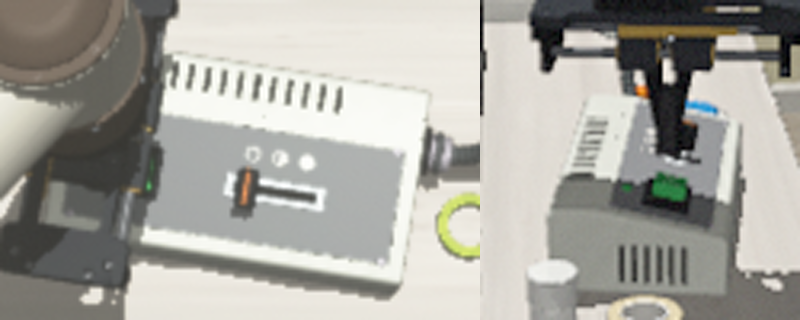

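The fingers are shut above the rocker's on end and clear of the bezel. Now I'll press gently.

Call:
carry_out([
  [0,0,0.012,0,0,0,0],
  [0,0,0.01,0,0,0,0],
  [0,0,0.003,0,0,0,0],
  [0,0,0,0,0,0,0],
])

```text
time_s: 4.92
tcp_pos: [495.7, 322.6, 77.3]
ee_rot: [180.0, -0.0, -98.8]
contact_force: [0.6, 1.2, 0.5]
width: 0.5
grasp_force: 0.2
```

Call:
carry_out([
  [0,0,0.002,0,0,0,0],
  [0,0,0.002,0,0,0,0],
  [0,0,0,0,0,0,0],
])

```text
time_s: 5.3
tcp_pos: [496.0, 322.6, 76.2]
ee_rot: [-179.9, 0.0, -98.8]
contact_force: [-3.9, -0.3, 11.9]
width: 0.5
grasp_force: 6.6
```

Call:
carry_out([
  [0,0,0.002,0,0,0,0],
  [0,0,0,0,0,0,0],
])

```text
time_s: 5.55
tcp_pos: [496.1, 322.6, 76.0]
ee_rot: [-179.9, 0.0, -98.8]
contact_force: [-7.1, -2.0, 20.4]
width: 0.5
grasp_force: 10.7
```

```bash
python3 - <<'E'
from h import *
import cv2
F=load(); o=__import__("station").get_obs(); print(o["time_s"],o["tcp_pos"],o["contact_force"])
b=F["side"]["color"][230:300,290:360]
cv2.imwrite("pics/d.png",cv2.resize(b,(500,500),interpolation=2))
E
```

```text
5.65 [496.06937897 322.65117906  75.98498743] [-7.29732675 -1.63102071 21.15224924]
```

View pics/d.png

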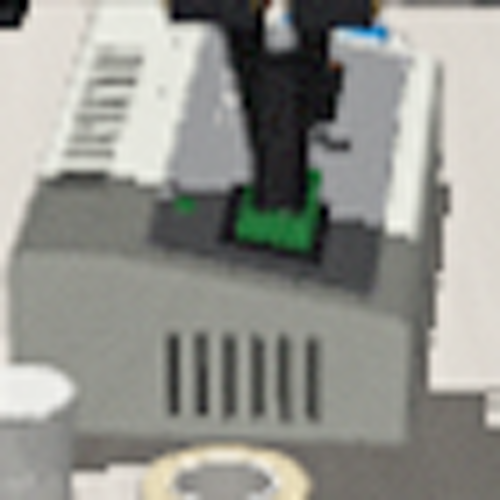

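The force now rises without any motion, so the rocker is at its stop and probably on. I'll lift, and check the rocker while positioned above the lever approach point.

Call:
carry_out([
  [0,0,-0.02,0,0,0,0],
  [0,0,-0.02,0,0,0,0],
  [0.022,0,0,0,0,0,0],
  [0.022,0,0,0,0,0,0],
  [0.022,0,0,0,0,0,0],
  [0,0,0,0,0,0,0],
  [0,0,0,0,0,0,0],
])

```text
time_s: 6.52
tcp_pos: [485.7, 256.9, 111.5]
ee_rot: [-180.0, 0.0, -98.9]
contact_force: [-0.4, 0.3, -0.1]
width: 0.5
grasp_force: 0.0
```

```bash
python3 - <<'E'
from h import *
import cv2
F=load(); o=__import__("station").get_obs(); print(o["time_s"],o["tcp_pos"],o["contact_force"])
q=R.from_euler('z',8.68,degrees=True).apply(o["tcp_pos"]-[505.4,238.1,0]);print(q)
a=F["top"]["color"][220:310,240:380]; b=F["side"]["color"][220:300,280:360]
cv2.imwrite("pics/e.png",np.hstack([cv2.resize(a,(466,300),interpolation=2),cv2.resize(b,(300,300),interpolation=2)]))
E
```

```text
6.625 [485.76754273 257.52383301 111.45398817] [0.14611495 0.48175807 0.07421611]
[-22.33896195  16.23851736 111.45398817]
```

View pics/e.png

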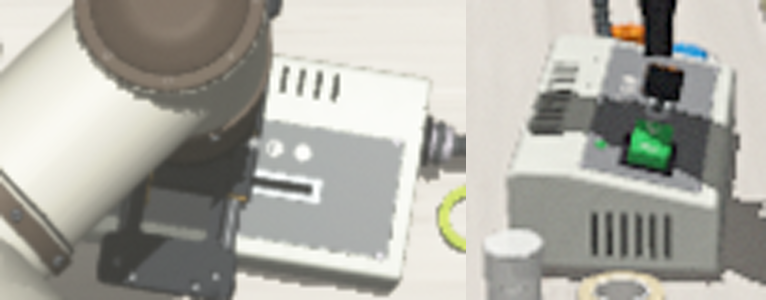

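The rocker's near (on) end is now down. The finger is at local (−22, +16), 37 mm above the working height. I'll go down and start pushing along tool +x.

Call:
carry_out([
  [0,0,0.015,0,0,0,0],
  [0,0,0.015,0,0,0,0],
  [0,0,0.006,0,0,0,0],
  [0,0,0,0,0,0,0],
])

```text
time_s: 7.12
tcp_pos: [485.2, 257.0, 74.5]
ee_rot: [179.9, -0.1, -98.8]
contact_force: [-0.6, -0.5, 0.5]
width: 0.3
grasp_force: 0.0
```

Call:
carry_out([
  [0.004,0,0,0,0,0,0],
  [0.003,0,0,0,0,0,0],
  [0.003,0,0,0,0,0,0],
  [0,0,0,0,0,0,0],
])

```text
time_s: 7.62
tcp_pos: [484.3, 248.0, 76.0]
ee_rot: [-179.9, 0.1, -98.8]
contact_force: [-1.7, 3.1, 1.2]
width: 0.5
grasp_force: 1.3
```

Call:
carry_out([
  [0.002,0,0,0,0,0,0],
  [0.002,0,0,0,0,0,0],
  [0,0,0,0,0,0,0],
])

```text
time_s: 8.0
tcp_pos: [484.0, 245.6, 76.1]
ee_rot: [-179.9, 0.2, -98.8]
contact_force: [-2.9, 6.3, -0.2]
width: 0.7
grasp_force: 3.4
```

Call:
carry_out([
  [0.002,0,0,0,0,0,0],
  [0.002,0,0,0,0,0,0],
  [0,0,0,0,0,0,0],
])

```text
time_s: 8.38
tcp_pos: [482.9, 239.8, 75.9]
ee_rot: [-180.0, 0.0, -98.8]
contact_force: [0.3, 0.5, -0.3]
width: 0.6
grasp_force: 0.0
```

Call:
carry_out([
  [0.002,0,0,0,0,0,0],
  [0.002,0,0,0,0,0,0],
  [0,0,0,0,0,0,0],
])

```text
time_s: 8.75
tcp_pos: [482.0, 234.8, 75.4]
ee_rot: [180.0, -0.0, -98.9]
contact_force: [-0.5, 0.3, -0.3]
width: 0.6
grasp_force: 0.0
```

Call:
carry_out([
  [0.002,0,0,0,0,0,0],
  [0.002,0,0,0,0,0,0],
  [0.002,0,0,0,0,0,0],
  [0,0,0,0,0,0,0],
])

```text
time_s: 9.25
tcp_pos: [481.4, 230.2, 75.6]
ee_rot: [-180.0, 0.1, -98.8]
contact_force: [-0.8, 3.7, -0.2]
width: 0.5
grasp_force: 1.6
```

It jumped to half-open and the finger is in contact again. I'll push over the second hump.

Call:
carry_out([
  [0.002,0,0,0,0,0,0],
  [0.002,0,0,0,0,0,0],
  [0,0,0,0,0,0,0],
])

```text
time_s: 9.62
tcp_pos: [481.1, 227.6, 75.6]
ee_rot: [-179.9, 0.2, -98.8]
contact_force: [-1.9, 8.0, -2.6]
width: 0.5
grasp_force: 3.5
```

Call:
carry_out([
  [0.002,0,0,0,0,0,0],
  [0.002,0,0,0,0,0,0],
  [0,0,0,0,0,0,0],
])

```text
time_s: 10.0
tcp_pos: [479.8, 221.3, 75.6]
ee_rot: [180.0, -0.1, -98.8]
contact_force: [0.2, -0.5, 0.7]
width: 0.4
grasp_force: 0.0
```

Call:
carry_out([
  [0.002,0,0,0,0,0,0],
  [0.002,0,0,0,0,0,0],
  [0,0,0,0,0,0,0],
])

```text
time_s: 10.38
tcp_pos: [479.3, 217.2, 75.5]
ee_rot: [180.0, -0.0, -98.9]
contact_force: [-0.1, -0.2, 1.0]
width: 0.5
grasp_force: 0.0
```

It has jumped again. I'll nudge gently toward the stop to confirm.

Call:
carry_out([
  [0.002,0,0,0,0,0,0],
  [0.002,0,0,0,0,0,0],
  [0.001,0,0,0,0,0,0],
  [0,0,0,0,0,0,0],
])

```text
time_s: 10.88
tcp_pos: [478.8, 213.4, 75.6]
ee_rot: [-180.0, 0.1, -98.8]
contact_force: [0.0, 3.3, -1.9]
width: 0.2
grasp_force: 1.3
```

Call:
carry_out([
  [0.001,0,0,0,0,0,0],
  [0.001,0,0,0,0,0,0],
  [0,0,0,0,0,0,0],
])

```text
time_s: 11.25
tcp_pos: [478.9, 213.2, 75.7]
ee_rot: [-179.9, 0.3, -98.8]
contact_force: [-1.9, 7.8, -2.3]
width: 0.5
grasp_force: 4.0
```

The lever is at the hard stop: about 8 N with no motion. I'll back off, lift, swing clear and take a final look.

Call:
carry_out([
  [-0.008,0,0,0,0,0,0],
  [-0.008,0,0,0,0,0,0],
  [0,0,-0.03,0,0,0,0],
  [0,0,-0.04,0,0,0,0],
  [0,0,-0.05,0,0,0,0],
  [0,0.05,-0.02,0,0,0,0],
  [0,0.05,0,0,0,0,0],
  [0,0,0,0,0,0,0],
  [0,0,0,0,0,0,0],
])

```text
time_s: 12.38
tcp_pos: [382.2, 242.2, 215.8]
ee_rot: [-180.0, 0.0, -98.8]
contact_force: [0.0, -0.1, 1.0]
width: 0.2
grasp_force: 0.0
```

```bash
python3 - <<'E'
from h import *
import cv2
F=load(); o=__import__("station").get_obs(); print(o["time_s"],o["tcp_pos"],o["contact_force"])
a=F["top"]["color"][205:315,205:455]; b=F["side"]["color"][190:300,270:370]
cv2.imwrite("pics/f.png",np.hstack([cv2.resize(a,(500,220),interpolation=2),cv2.resize(b,(200,220),interpolation=2)]))
E
```

```text
12.475 [382.67593928 242.01794392 215.37940386] [-0.09501522  0.34430265 -0.01835165]
```

View pics/f.png

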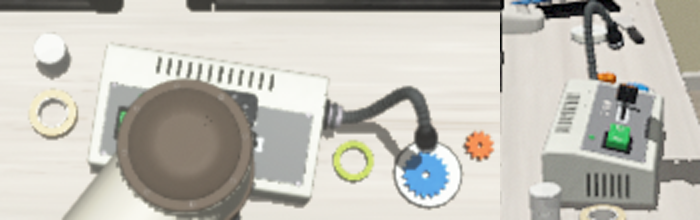

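The picture shows the lever at the far end of its slot (side view, 627,92), the rocker down on its on end (618,137), and the gear and other items unmoved. I'm handing in.

```bash
python3 -c "
from station import *
print(sign_off())"
```

```text
the job is handed in; nothing more can be done
None
```

I handed the job in after about 12.5 s: the rocker switch is on, the aperture lever is at the fully open stop, and the gear and other items show no movement in the last picture; the hand-in gave no verdict.

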